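# Slide a spacer along the fence into the gauging pocket and record the reading

### The job

Without picking it up, push the orange spacer flat against the steel rail of the gauging fixture, then keep it against the rail and slide it along into the corner pocket until it is fully home against the end stop. Only then press the green button on the gauge head all the way down to record the reading, and let go. Leave the spacer home in the pocket and the other things on the bench where they are.

Things in the scene. Friction and masses are not known exactly. Their poses are not given: they have to be found in the camera images.
- fixture: Fixed gauging fixture on an aluminium plate 156 x 370 mm, plate top 12 mm above the bench. Origin on the bench; axes x away from the robot, y left along the rail, z up. All mm below are in this frame. Free part of the plate: x -90 to 50, y -20 to 170. A grey gauge head with dark screen and green button stands behind the end stop: x -34 to 60, y -110 to -194, 28 above the plate.
- rail (a point): Middle of the steel rail's working face, which is flat, upright and looks to -x: x = 50, y from -90 to 170, 20 mm above the plate (22 with its screw heads). This point is at (50, 40, 22). Surfaces are grippy: a cocked spacer can wedge against the rail if pushed hard at one point; two fingertips apart push it square. Axes as the fixture's.
- end_stop (a point): Point on the end stop's face at (28, -90, 22). The steel stop, 20 mm above the plate, meets the rail at its right end; its face looks to +y and with the rail makes the corner. A brass gauge probe sticks 4 mm out of it and gives way with under 1 N. Axes as the fixture's.
- mouth (a point): Middle of the pocket's mouth, on the plate, at (27, -28, 12). The pocket is 46 mm wide, between the rail and a steel cheek (face x = 4, y -28 to -90, up to 20 tall, parts behind it to x = -54) with a 7 mm rounded lead-in. At y = -51.5 a spring roller stands 2.5 mm into the spacer's path: pushing past it takes roughly 5 N; it snaps into the spacer's notch at home.
- seat (a point): Point on the plate's top under the middle of the spacer when fully home: (28, -50, 12). Axes as the fixture's; home, the spacer's axes agree with them.
- spacer: Loose orange spacer, about 0.1 kg, 44 (x) x 80 (y) x 18 mm tall plus two flat 2 mm bosses; corners rounded 6. Origin: centre of its underside. Its plain long side (+x) goes to the rail, its -y end to the end stop; the -x side has a notch 4 deep, 8 to 14 wide, at mid-length. Starts flat on the plate, off the rail, left of the pocket, turned up to 25 degrees.
- spacer_center (a point): Centre of the spacer, 9 mm above its underside; axes as the spacer's. Fully home it stands 9 mm above point seat.
- record (a joint): Green push button on the gauge head, travel in m: 0 released, 0.005 fully down; springs back; about 4 N when fully down.
- record_top (a point): Centre of the green button's top face (24 mm in diameter, on the gauge head); pressed straight down.
- caliper: Steel digital caliper, 65 x 228 x 19 mm, lying to the left of the fixture. Bystander. Origin at the centre of its underside.
- tally_counter: Hand tally counter, white drum with black top plate, 44 x 44 x 25 mm, left of the fixture and nearer the robot. Bystander. Origin at the centre of its underside.
- plug_gauge: Plug gauge with black knurled middle, 113 mm long, 22 mm thick, lying between robot and fixture. Bystander. Origin at the centre of its underside.
- marker_black: White felt marker with black cap, 130 mm long, lying between robot and fixture. Bystander. Origin at the centre of its underside.

How it is judged (in metres and radians):
On the way, in this order (a step that is already met when the one before it is completed fails the run):
1. the spacer lies flat against the rail, still left of the pocket (x of spacer_center in the frame of seat between -0.003 and 0.003 m and angle between the y axis of spacer and the y axis of fixture, either way round below 0.05 rad and y of spacer_center in the frame of seat above 0.062 m), for 0.1 s.
2. the spacer is home in the pocket, against rail and end stop (x of spacer_center in the frame of seat between -0.002 and 0.002 m and y of spacer_center in the frame of seat between -0.002 and 0.002 m and angle between the y axis of spacer and the y axis of fixture, either way round below 0.04 rad), for 0.2 s.
3. the green button is pressed down (value of joint record above 0.0035 m), for 0.05 s.
At the end, for the whole second after the job is handed in: The spacer rests in the pocket, its centre within 2 mm of the home point both along and across the rail, within 0.04 rad of the rail's direction and flat on the plate; the button is released (all of step 2 and z of spacer_center in the frame of seat below 0.0115 m and value of joint record below 0.001 m and linear speed of spacer below 0.01 m/s); the robot touches nothing.
It fails at once if the spacer is lifted off the plate (over 5 mm) or tipped (z of spacer_center in the frame of seat above 0.014 m or angle between spacer's own z axis and vertical above 0.2 rad).
It fails at once if the spacer enters the pocket away from the rail (over 5 mm) or cocked (y of spacer_center in the frame of seat below 0.055 m and (x of spacer_center in the frame of seat below -0.005 m or angle between the y axis of spacer and the y axis of fixture, either way round above 0.1 rad)).
It fails at once if the button is pressed while the spacer is not home (value of joint record above 0.002 m and (x of spacer_center in the frame of seat below -0.003 m or y of spacer_center in the frame of seat above 0.003 m)).
It fails at once if another thing on the bench is moved more than 2 cm (distance of any of caliper, tally_counter, plug_gauge, marker_black from where it was at the start of the episode above 0.02 m).
It also fails if it takes over 48 s, if anything falls off the work surface, if the arm or the gripper's body presses on something with over 40 N, if the wrist force passes 120 N, or if a joint passes its speed limit or range.

### The arm

A 6-joint arm with a two-finger parallel gripper is mounted at the origin on a cart in front of the work surface, level with it; the furniture and walls round the work are solid. World frame = base frame: x ahead of the robot, y to its left, z up, the work surface at z = 0. Lengths are in mm, angles in rad, forces in N, time in s.
With the tool pointing down it reaches from about 350 to 875 mm from the base axis. Payload 4.2 kg.
Tool frame: the origin (TCP) lies at the very end of the fingers, on their centre line; the grasp point (between the pads) lies 19 mm behind it; z points along the fingers, y is the direction in which the jaws open and shut (so a half turn about z gives the same grasp; the last joint's range is limited). The gripper opens to 87 mm and grips with 3 to 60 N. Pads are 19 mm wide; open, the fingers measure 117 mm over their backs; the gripper's body (75 mm by 190 mm) begins 51 mm behind the grasp point.
Start: joints at [-0.847, 0.385, 0.008, 0, -1.194, -0.259], TCP at [280.164, -558.666, 183.35] pointing down, gripper open.
Joint ranges: [-3.14, 3.14], [-1.21, 2.06], [-1.07, 1.41], [-3.16, 2.05], [-2.99, -0.16], [-3.1, 3.1]. Speed limits (rad/s): [2.79, 2.79, 3.14, 3.14, 3.14, 3.14].

### API

Orientations are given as a unit quaternion [w, x, y, z].
In Python, from plant import observe, capture, finish_job gives the robot as it stands.
- The arm moves only by the shell command python3 -m handwheel 'ROWS' [FORCE]. ROWS is JSON, a list of rows, each an object of numbers: "x", "y", "z": the shift along the tool's x, y, z in units of 250 mm (1.0 is 250 mm); "rx", "ry", "rz": the turn, a rotation vector about the tool's x, y, z in units of 30 degrees (1.0 is 30 degrees); "gripper": the gripper command: -1 is fully open, 1 is shut, values between are in proportion. A call has exactly 10 rows; each row is the pose to reach, as a shift and turn from the pose commanded when the call began, along the tool's axes at that moment; what a row does not reach only later rows make up. A row lasts 1/8 s, in which the tool goes at most 62.5 mm and 10.7 degrees, less where a joint would pass 70% of its speed; a pose out of reach is approached as far as the arm can. A call with a number of a shift or a turn outside -1 to 1 is refused whole. A call with a gripper value outside its range is refused whole. The fingers move at their own pace and stop on an object; FORCE is the grip in N (left out, the last holds). Time passes only in rows, so rows that repeat a pose let the fingers close, or fill a call up. It gives the time, the measured TCP pose, the force and the opening at its end, in the units of the state.
- observe(): the state, without advancing time (a new reading comes with each control period).
- capture(name): name is "side" or "top" or "wrist"; returns a dict with "color" (420x560x3 uint8, red, green, blue), "fx", "fy", "cx", "cy" (pixels), "rvec" (rotation vector, rad) and "tvec" (3), from world to camera coordinates, as OpenCV has them; the wrist camera has in their place "mount" (4x4, takes a point from camera to tool coordinates, whose origin is the TCP and whose axes are the flange's). Camera axes: x right, y down, z forward; pixel columns grow to the right and rows downward; lengths in mm; the calibration is good to about 2 mm. A picture is of the moment at which its call begins: read the wrist's pose just before it. There is no depth.
- finish_job(): hands the job in, once; it reports no verdict.
The state is a dict: "time_s": time; "qpos": joint angles; "qvel": joint speeds; "tau": joint torques, N m; "tcp_pos": TCP position; "orientation": TCP orientation; "wrist_force": force on the tool from outside, world axes, zero at the start; "moment": the same for the moment, N m; "width": opening from 0.0 (shut) to 1.0 (fully open).
Only numpy, scipy, OpenCV 4.12 (cv2) and the standard library are available. Lean on these libraries where they do the work, as an engineer would, in place of code of your own. Each camera call takes 0.05 s, during which the arm holds its last target. There are 200 camera calls.

## Working session

There is one attempt and no reset: what is moved stays moved. The work goes in short steps, Python scripts to look and compute and a shell command to move; the robot and the scene stay as the last step left them, time stands still between calls to the robot, and variables do not carry over. Pictures are saved under pics/ and viewed, about 8 in all and at most 12, crops included, and the job is handed in when it is done.

```bash
ls; mkdir -p pics; python3 - <<'E'
from plant import observe, capture
import cv2, numpy as np
print(observe())
for n in ("top","side"):
    c=capture(n); cv2.imwrite(f"pics/{n}0.png",c["color"][:,:,::-1]); 
    print({k:c[k] for k in c if k!="color"})
    np.savez(f"{n}0.npz",**c)
c=capture("wrist"); print(c["mount"],c["fx"],c["cx"],c["cy"])
E
```

```text
pics
{'time_s': 0.0, 'qpos': array([-8.47374700e-01,  3.85592189e-01,  6.63580613e-03, -4.97526248e-04,
       -1.19403767e+00, -2.58582747e-01]), 'qvel': array([ 8.98219122e-04, -7.88505147e-04, -2.24909982e-04,  1.16119523e-03,
       -4.33841486e-05,  1.28373169e-04]), 'tau': array([ 2.89876689e-04, -3.90667999e+01,  1.87410271e+01,  4.21979874e+00,
        1.10823297e-02, -2.05463721e-04]), 'tcp_pos': array([ 279.86315811, -558.06081191,  182.24234306]), 'orientation': array([-3.14226443e-04, -2.30243126e-01,  9.73132489e-01,  1.07806565e-03]), 'wrist_force': array([-0.30897907, -0.5084992 ,  0.40248982]), 'moment': array([ 0.01201348,  0.01977092, -0.01321962]), 'width': 0.9981903017834126}
{'fx': 437.0929636483686, 'fy': 437.0929636483686, 'cx': 279.81240921678796, 'cy': 208.3459998121112, 'rvec': array([ 2.16641625, -2.10152626,  0.20530634]), 'tvec': array([109.38630382, 518.15424605, 829.13432334])}
{'fx': 546.3602459145874, 'fy': 546.3602459145874, 'cx': 276.36184782634, 'cy': 208.91143425587222, 'rvec': array([ 0.61355967, -2.37665647,  1.52366341]), 'tvec': array([ 530.04083408,  130.92870704, 1015.89031693])}
[[-5.29906881e-04 -9.58842716e-01 -2.83937257e-01  7.73011898e+01]
 [ 9.99999851e-01 -4.71127429e-04 -2.75306241e-04  1.22826513e+00]
 [ 1.30204754e-04 -2.83937360e-01  9.58842823e-01 -2.01587417e+02]
 [ 0.00000000e+00  0.00000000e+00  0.00000000e+00  1.00000000e+00]] 297.15438146103236 276.93913958891756 208.28084198253768
```

```bash
python3 - <<'E'
import cv2
for n in ("top","side"):
    i=cv2.imread(f"pics/{n}0.png"); cv2.imwrite(f"pics/{n}0b.png",cv2.resize(i,(800,600),interpolation=cv2.INTER_CUBIC))
E
```

```text
(no output)
```

View pics/top0b.png

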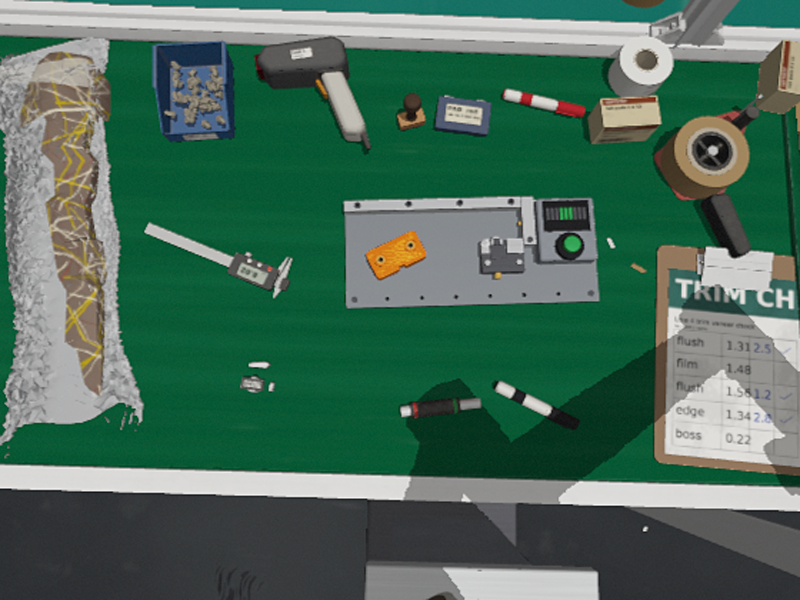

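View pics/side0b.png

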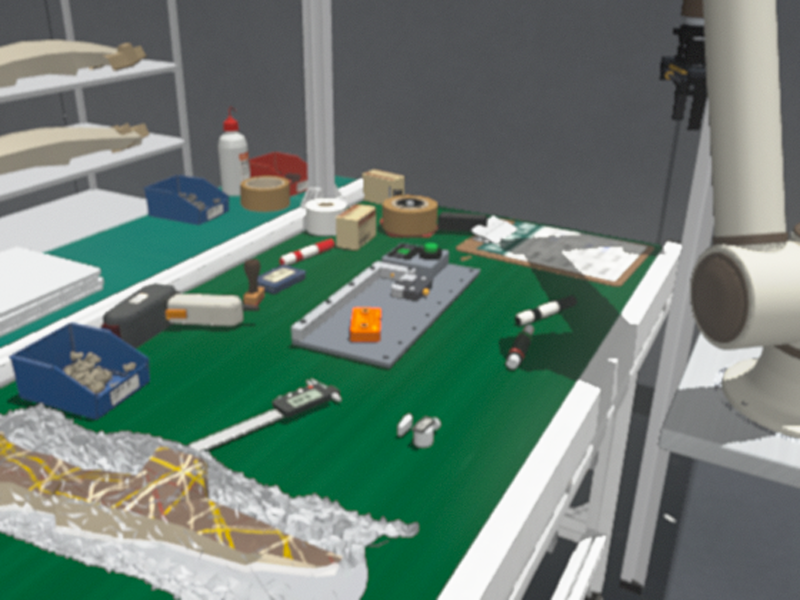

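The top view shows the fixture with plate corners near (345,205), (594,198), (598,300) and (347,307). The spacer is at about (395,255), turned roughly 20°, with its notch toward the robot, and the button is at (571,245). The side view agrees: spacer at (366,323), button at (430,246).

```bash
cat > h.py <<'E'
import numpy as np, cv2
from scipy.spatial.transform import Rotation as R
def q2R(q): return R.from_quat([q[1],q[2],q[3],q[0]]).as_matrix()
def cam(c,pos=None,q=None):
    "returns Rwc (cam->world), centre"
    if "mount" in c:
        T=np.eye(4);T[:3,:3]=q2R(q);T[:3,3]=pos;M=T@c["mount"];return M[:3,:3],M[:3,3]
    Rm=cv2.Rodrigues(np.array(c["rvec"]))[0];return Rm.T,-Rm.T@c["tvec"]
def ray(c,Rw,uv): 
    d=np.array([(uv[0]-c["cx"])/c["fx"],(uv[1]-c["cy"])/c["fy"],1]);return Rw@d
def onz(c,uv,z,pos=None,q=None):
    Rw,o=cam(c,pos,q);d=ray(c,Rw,uv);return o+d*(z-o[2])/d[2]
def tri(a,b):
    "a,b=(c,uv,pos,q)"
    A=np.zeros((3,3));B=np.zeros(3)
    for c,uv,p,q in (a,b):
        Rw,o=cam(c,p,q);d=ray(c,Rw,uv);d/=np.linalg.norm(d);P=np.eye(3)-np.outer(d,d);A+=P;B+=P@o
    return np.linalg.solve(A,B)
E
python3 - <<'E'
from h import *
t=dict(np.load("top0.npz"));s=dict(np.load("side0.npz"));f=.7
for n,p,z in [("TL",(345,201),12),("BL",(347,307),12),("BR",(598,300),12),("sp",(395,255),30),("btn",(571,244),45),("cheekL",(480,256),30),("corner",(523,211),32),("plug L",(402,410),11),("plugR",(480,403),11),("mk",(495,383),6),("mk2",(577,427),6),("cal",(285,290),10),("calhead",(230,270),10),("tally",(253,384),20)]:
    print(n,onz(t,np.array(p)*f,z).round(1))
for n,p,p2 in [("sp",(395,255),(366,322)),("btn",(571,244),(430,246))]: print(n,tri((t,np.array(p)*f,0,0),(s,np.array(p2)*f,0,0)).round(1))
E
```

```text
TL [664.7 210.7  12. ]
BL [504.4 200.7  12. ]
BR [ 526.3 -165.    12. ]
sp [579.6 133.6  30. ]
btn [ 600.3 -117.4   45. ]
cheekL [582.2  10.7  30. ]
corner [651.5 -51.7  32. ]
plug L [359.9 116.8  11. ]
plugR [372.8   6.7  11. ]
mk [401.8 -15.4   6. ]
mk2 [ 343.4 -132.1    6. ]
cal [526.9 292.1  10. ]
calhead [554.1 374.1  10. ]
tally [389.7 326.8  20. ]
sp [580.2 133.2  24.2]
btn [ 596.6 -113.5   58.3]
```

```bash
python3 -m handwheel '[{"x":-0.1,"y":0.1,"rz":0.08,"gripper":-1},{"x":-0.22,"y":0.22,"rz":0.17},{"x":-0.34,"y":0.34,"rz":0.26},{"x":-0.46,"y":0.46,"rz":0.36},{"x":-0.58,"y":0.58,"rz":0.46},{"x":-0.7,"y":0.7,"rz":0.56},{"x":-0.82,"y":0.82,"rz":0.66},{"x":-0.92,"y":0.92,"rz":0.74},{"x":-0.98,"y":0.98,"rz":0.773},{"x":-1,"y":1,"rz":0.773}]'
```

```text
$[0]: bad value
```

```bash
python3 -m handwheel '[{"x":-0.08,"y":0.1},{"x":-0.16,"y":0.22},{"x":-0.25,"y":0.34},{"x":-0.34,"y":0.46},{"x":-0.43,"y":0.58},{"x":-0.52,"y":0.7},{"x":-0.6,"y":0.82,"z":0.03},{"x":-0.68,"y":0.92,"z":0.06},{"x":-0.73,"y":0.98,"z":0.09},{"x":-0.74,"y":1,"z":0.09}]'
python3 - <<'E'
from plant import observe, capture
import cv2, numpy as np
o=observe(); c=capture("wrist"); print(o["tcp_pos"],o["orientation"],o["qpos"])
np.savez("w1.npz",pos=o["tcp_pos"],q=o["orientation"],**c)
i=c["color"][::-1,::-1,::-1]; cv2.imwrite("pics/w1.png",cv2.resize(i,(800,600),interpolation=cv2.INTER_CUBIC))
E
```

```text
[ 279.93803811 -558.23905201  182.52032579] [-2.44834286e-04 -2.30239980e-01  9.73133534e-01  7.84962052e-04] [-8.47388926e-01  3.85383832e-01  6.96210600e-03 -3.31825156e-04
 -1.19398993e+00 -2.58636335e-01]$[0]: bad value
```

View pics/w1.png

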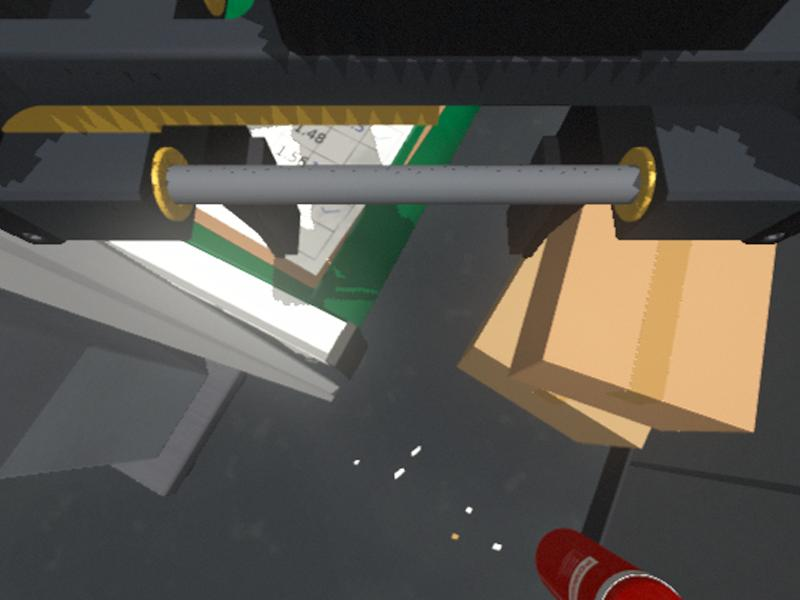

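```bash
python3 -m handwheel '[{"x":-0.1,"y":0.1,"z":0,"rx":0,"ry":0,"rz":0.08,"gripper":-1},{"x":-0.22,"y":0.22,"z":0,"rx":0,"ry":0,"rz":0.17,"gripper":-1},{"x":-0.34,"y":0.34,"z":0,"rx":0,"ry":0,"rz":0.26,"gripper":-1},{"x":-0.46,"y":0.46,"z":0,"rx":0,"ry":0,"rz":0.36,"gripper":-1},{"x":-0.58,"y":0.58,"z":0,"rx":0,"ry":0,"rz":0.46,"gripper":-1},{"x":-0.7,"y":0.7,"z":0,"rx":0,"ry":0,"rz":0.56,"gripper":-1},{"x":-0.82,"y":0.82,"z":0,"rx":0,"ry":0,"rz":0.66,"gripper":-1},{"x":-0.92,"y":0.92,"z":0,"rx":0,"ry":0,"rz":0.74,"gripper":-1},{"x":-0.98,"y":0.98,"z":0,"rx":0,"ry":0,"rz":0.773,"gripper":-1},{"x":-1,"y":1,"z":0,"rx":0,"ry":0,"rz":0.773,"gripper":-1}]'
```

```text
time_s: 1.45
tcp_pos: [391.8, -222.2, 183.4]
orientation: [0.0, -0.031, 1.0, 0.0]
wrist_force: [-0.2, 0.5, 0.0]
width: 1.002
```

```bash
python3 -m handwheel '[{"x":-0.1,"y":0.1,"z":0,"rx":0,"ry":0,"rz":0,"gripper":-1},{"x":-0.22,"y":0.22,"z":0,"rx":0,"ry":0,"rz":0,"gripper":-1},{"x":-0.34,"y":0.34,"z":0,"rx":0,"ry":0,"rz":0,"gripper":-1},{"x":-0.46,"y":0.46,"z":0,"rx":0,"ry":0,"rz":0,"gripper":-1},{"x":-0.58,"y":0.58,"z":0,"rx":0,"ry":0,"rz":0,"gripper":-1},{"x":-0.7,"y":0.7,"z":0,"rx":0,"ry":0,"rz":0,"gripper":-1},{"x":-0.82,"y":0.82,"z":0,"rx":0,"ry":0,"rz":0,"gripper":-1},{"x":-0.92,"y":0.92,"z":0,"rx":0,"ry":0,"rz":0,"gripper":-1},{"x":-0.98,"y":1,"z":0,"rx":0,"ry":0,"rz":0,"gripper":-1},{"x":-1,"y":1,"z":0,"rx":0,"ry":0,"rz":0,"gripper":-1}]'
python3 - <<'E'
from plant import observe, capture
import cv2, numpy as np
o=observe(); c=capture("wrist"); print(o["tcp_pos"],o["orientation"])
np.savez("w1.npz",pos=o["tcp_pos"],q=o["orientation"],**c)
i=c["color"][::-1,::-1,::-1]; cv2.imwrite("pics/w1.png",cv2.resize(i,(800,600),interpolation=cv2.INTER_CUBIC))
E
python3 -m handwheel '[{"x":-0.04,"y":0,"z":0,"rx":0,"ry":0,"rz":0,"gripper":-1},{"x":-0.1,"y":0,"z":0,"rx":0,"ry":0,"rz":0,"gripper":-1},{"x":-0.16,"y":0,"z":0,"rx":0,"ry":0,"rz":0,"gripper":-1},{"x":-0.22,"y":0,"z":0,"rx":0,"ry":0,"rz":0,"gripper":-1},{"x":-0.28,"y":0,"z":0,"rx":0,"ry":0,"rz":0,"gripper":-1},{"x":-0.32,"y":0,"z":0,"rx":0,"ry":0,"rz":0,"gripper":-1},{"x":-0.34,"y":0,"z":0,"rx":0,"ry":0,"rz":0,"gripper":-1},{"x":-0.34,"y":0,"z":0,"rx":0,"ry":0,"rz":0,"gripper":-1},{"x":-0.34,"y":0,"z":0,"rx":0,"ry":0,"rz":0,"gripper":-1},{"x":-0.34,"y":0,"z":0,"rx":0,"ry":0,"rz":0,"gripper":-1}]'
python3 - <<'E'
from plant import observe, capture
import cv2, numpy as np
o=observe(); c=capture("wrist"); print(o["tcp_pos"],o["orientation"])
np.savez("w2.npz",pos=o["tcp_pos"],q=o["orientation"],**c)
i=c["color"][::-1,::-1,::-1]; cv2.imwrite("pics/w2.png",cv2.resize(i,(800,600),interpolation=cv2.INTER_CUBIC))
E
```

```text
time_s: 2.7
tcp_pos: [626.7, 41.9, 182.4]
orientation: [-0.001, -0.031, 1.0, -0.0]
wrist_force: [-0.6, -0.7, 0.4]
width: 0.998
[626.74757246  41.91461132 182.43308773] [-5.82103072e-04 -3.06305757e-02  9.99530592e-01 -1.57394589e-04]
time_s: 4.0
tcp_pos: [710.7, 46.6, 183.7]
orientation: [0.0, -0.03, 1.0, 0.0]
wrist_force: [0.0, 0.5, -0.4]
width: 0.998
[710.70372306  46.58562003 183.67656368] [ 1.03538988e-04 -3.01272289e-02  9.99546066e-01  2.83969318e-05]
```

View pics/w2.png

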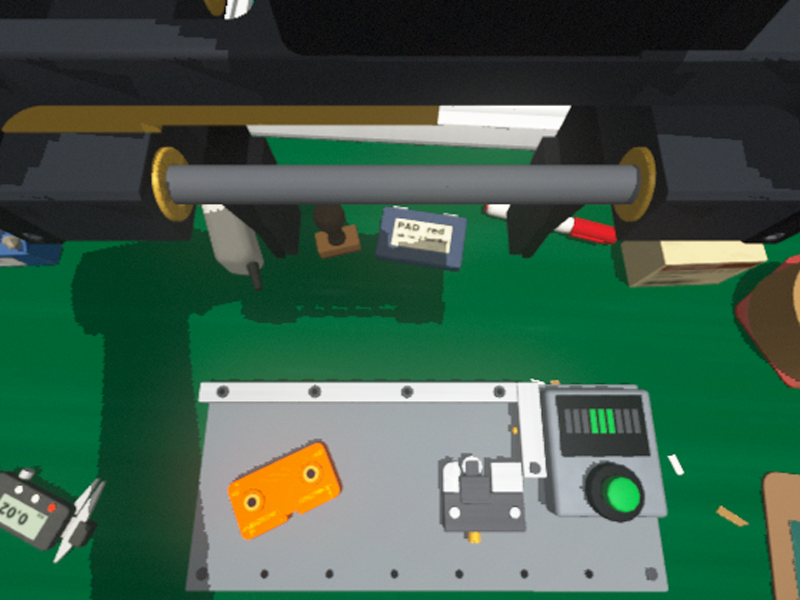

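The wrist view shows the rail's front top edge from (203,402) to (517,402) and the stop corner at (518,402). The spacer bosses are at (252,502) and (311,473), and the button top is at (623,495). Next I'll view an enlarged pair of crops (w1 above, w2 below) to triangulate.

```bash
python3 - <<'E'
from h import *
for n,r0 in (("w1",150),("w2",258)):
    c=dict(np.load(n+".npz")); i=np.ascontiguousarray(c["color"][::-1,::-1,::-1])
    hsv=cv2.cvtColor(i,cv2.COLOR_BGR2HSV)
    m=cv2.inRange(hsv,(5,180,120),(20,255,255)); k,l,s,ce=cv2.connectedComponentsWithStats(m)
    b=1+np.argmax(s[1:,4]); print(n,s[b],ce[b]); 
    cn=max(cv2.findContours((l==b).astype(np.uint8),0,1)[0],key=cv2.contourArea); print(cv2.minAreaRect(cn))
    g=cv2.inRange(hsv,(50,180,100),(70,255,255)); k,l,s,ce=cv2.connectedComponentsWithStats(g)
    for j in range(1,k):
        if s[j,4]>80: print("green",s[j],ce[j])
c1=cv2.imread("pics/w1.png");print(c1.shape)
a=[]
for n,r0 in (("w1",10),("w2",258)):
    c=dict(np.load(n+".npz")); i=np.ascontiguousarray(c["color"][::-1,::-1,::-1]); a.append(cv2.resize(i[r0:r0+160,130:480],(800,366),interpolation=cv2.INTER_CUBIC))
cv2.imwrite("pics/w2c.png",a[1]); 
t=dict(np.load("top0.npz"))["color"][125:225,230:430,::-1]; cv2.imwrite("pics/t2c.png",np.vstack([cv2.resize(t,(800,400),interpolation=cv2.INTER_CUBIC)]))
E
```

```text
w1 [ 168  237   73   59 2387] [203.95266024 266.17427734]
((203.8247528076172, 266.3556823730469), (37.669342041015625, 70.6680908203125), 66.03751373291016)
green [415 251  22  22 332] [425.30722892 261.6626506 ]
w2 [ 160  310   78   68 2720] [197.87242647 342.63088235]
((197.6453857421875, 343.21307373046875), (41.184391021728516, 78.25033569335938), 64.44003295898438)
green [425 334  23  25 400] [435.2425 345.7175]
(600, 800, 3)
```

View pics/w2c.png

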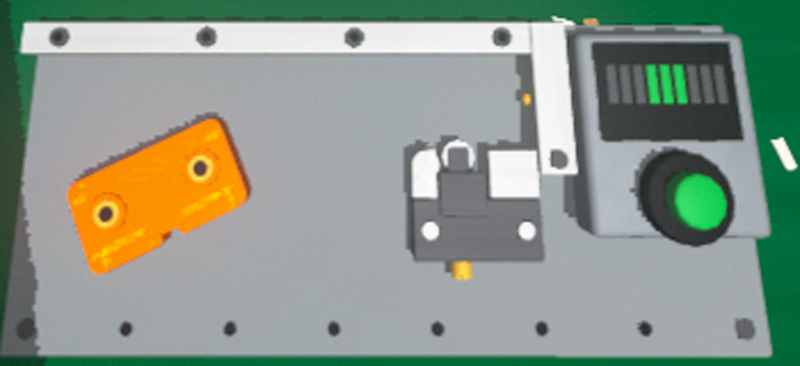

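View pics/t2c.png

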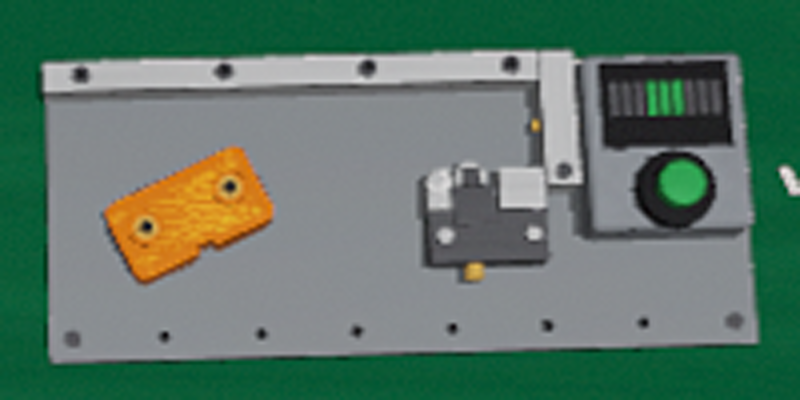

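Enlarged w2 crop: rail edge at row 53, from x=22 to 530; bosses at (106,213) and (200,168); button at (703,201); rail screws at row 37. Enlarged top crop: rail edge from (44,95) to (538,81); bosses at (146,227) and (231,187); button at (683,184).

```bash
python3 - <<'E'
from h import *
t=dict(np.load("top0.npz"));w=dict(np.load("w2.npz"));w1=dict(np.load("w1.npz"))
uw=lambda p:np.array([559-((p[0]+.5)/2.2857+130-.5),419-((p[1]+.5)/2.2875+258-.5)])
ut=lambda p:np.array([(p[0]+.5)/4+230-.5,(p[1]+.5)/4+125-.5])
P={"railL":((22,53),(44,95),32),"corner":((530,53),(539,81),32),"s1":((59,37),(81,74),34),"s2":((207,37),(224,71),34),"s3":((354,37),(367,68),34),"s4":((502,37),(511,64),34),"b1":((106,213),(146,227),32),"b2":((200,168),(231,187),32),"btn":((703,201),(683,184),50),"stopend":((541,174),(547,184),32),"plateBL":((0,358),(50,362),12),"plateBR":((772,356),(758,342),12)}
V={}
for n,(a,b,z) in P.items():
    A=(w,uw(a),w["pos"],w["q"]);T=(t,ut(b),0,0)
    zz=tri(A,T); p=onz(w,uw(a),z,w["pos"],w["q"]);V[n]=p
    print(n,"tri",zz.round(1),"w",p.round(1),"t",onz(t,ut(b),z).round(1))
# wrist-only height of button & spacer
fl=lambda p:np.array([559-p[0],419-p[1]])
for n,a,b in (("btn",(425.3,261.7),(435.2,345.7)),("sp",(203.95,266.17),(197.87,342.63))):
    print(n,"w1w2",tri((w1,fl(a),w1["pos"],w1["q"]),(w,fl(b),w["pos"],w["q"])).round(1))
d=V["s4"]-V["s1"];th=np.arctan2(d[0],-d[1]);print("theta deg",np.degrees(th),[np.degrees(np.arctan2(*( (lambda e:(e[0],-e[1]))(V[b]-V[a])))) for a,b in (("railL","corner"),("plateBL","plateBR"))])
d=V["b2"]-V["b1"];print("spacer deg",np.degrees(np.arctan2(d[0],-d[1])),np.linalg.norm(d))
E
```

```text
railL tri [642.5 210.7  28.9] w [642.9 209.6  32. ] t [641.1 210.1  32. ]
corner tri [658.5 -48.4  29.2] w [658.2 -47.5  32. ] t [657.6 -48.1  32. ]
s1 tri [651.8 191.   35.4] w [651.8 191.5  34. ] t [652.5 191.2  34. ]
s2 tri [656.4 116.7  34.2] w [656.2 116.5  34. ] t [656.7 116.9  34. ]
s3 tri [660.7  42.2  34.2] w [660.7  42.   34. ] t [660.9  42.3  34. ]
s4 tri [665.  -32.6  35.9] w [665.2 -32.9  34. ] t [665.7 -33.   34. ]
b1 tri [572.  154.7  33.4] w [571.8 155.1  32. ] t [572.4 154.7  32. ]
b2 tri [594.4 112.   34.9] w [594.3 112.9  32. ] t [595.  111.6  32. ]
btn tri [ 596.9 -115.    59.6] w [ 596.  -120.2   50. ] t [ 599.4 -117.3   50. ]
stopend tri [601.6 -51.5  33.5] w [601.5 -51.9  32. ] t [602.  -51.9  32. ]
plateBL tri [503.3 201.7  13.2] w [502.6 201.8  12. ] t [503.9 202.3  12. ]
plateBR tri [ 525.8 -165.5   12.7] w [ 525.5 -165.5   12. ] t [ 526.1 -166.1   12. ]
btn w1w2 [ 596.8 -114.2   58.6]
sp w1w2 [580.3 134.2  24.7]
theta deg 3.4205939815921274 [np.float64(3.4211034883738694), np.float64(3.558302328335361)]
spacer deg 28.0330122061664 47.860566626024394
```

```bash
python3 -m handwheel '[{"x":0.1,"y":0.05,"z":0.05,"rx":0,"ry":0,"rz":0,"gripper":0.08},{"x":0.22,"y":0.12,"z":0.12,"rx":0,"ry":0,"rz":0,"gripper":0.08},{"x":0.36,"y":0.19,"z":0.2,"rx":0,"ry":0,"rz":0,"gripper":0.08},{"x":0.5,"y":0.26,"z":0.28,"rx":0,"ry":0,"rz":0,"gripper":0.08},{"x":0.62,"y":0.32,"z":0.36,"rx":0,"ry":0,"rz":0,"gripper":0.08},{"x":0.69,"y":0.365,"z":0.44,"rx":0,"ry":0,"rz":0,"gripper":0.08},{"x":0.713,"y":0.379,"z":0.52,"rx":0,"ry":0,"rz":0,"gripper":0.08},{"x":0.713,"y":0.379,"z":0.6,"rx":0,"ry":0,"rz":0,"gripper":0.08},{"x":0.713,"y":0.379,"z":0.65,"rx":0,"ry":0,"rz":0,"gripper":0.08},{"x":0.713,"y":0.379,"z":0.663,"rx":0,"ry":0,"rz":0,"gripper":0.08}]'
cat > f.py <<'E'
# prints TCP in fixture frame, and optional target shift in tool units
import sys; from h import *; from plant import observe
th=np.radians(3.42);ex=np.array([np.cos(th),np.sin(th)]);ey=np.array([-np.sin(th),np.cos(th)]);O=np.array([602.7,39.0])
if __name__=="__main__":
    o=observe();p=o["tcp_pos"][:2]-O;F=o["wrist_force"];q=o["orientation"]
    print("TCP fix",round(p@ex,1),round(p@ey,1),o["tcp_pos"][2].round(1),"F fix",(F[:2]@ex).round(1),(F[:2]@ey).round(1),F[2].round(1),"yaw err",round(np.degrees(np.arctan2(-2*q[1]*q[2],1))-3.42,2),"w",round(o["width"]*87,1),"t",o["time_s"])
E
python3 f.py
```

```text
time_s: 5.3
tcp_pos: [527.2, 130.3, 17.1]
orientation: [-0.0, -0.03, 1.0, -0.0]
wrist_force: [1.2, 0.3, 0.3]
width: 0.461
TCP fix -69.9 95.6 17.1 F fix 1.2 0.3 0.3 yaw err 0.01 w 40.1 t 5.3
```

```bash
python3 -m handwheel '[{"x":-0.03,"y":0,"z":0,"rx":0,"ry":0,"rz":0,"gripper":0.08},{"x":-0.06,"y":0,"z":0,"rx":0,"ry":0,"rz":0,"gripper":0.08},{"x":-0.09,"y":0,"z":0,"rx":0,"ry":0,"rz":0,"gripper":0.08},{"x":-0.12,"y":0,"z":0,"rx":0,"ry":0,"rz":0,"gripper":0.08},{"x":-0.15,"y":0,"z":0,"rx":0,"ry":0,"rz":0,"gripper":0.08},{"x":-0.18,"y":0,"z":0,"rx":0,"ry":0,"rz":0,"gripper":0.08},{"x":-0.205,"y":0,"z":0,"rx":0,"ry":0,"rz":0,"gripper":0.08},{"x":-0.225,"y":0,"z":0,"rx":0,"ry":0,"rz":0,"gripper":0.08},{"x":-0.24,"y":0,"z":0,"rx":0,"ry":0,"rz":0,"gripper":0.08},{"x":-0.25,"y":0,"z":0,"rx":0,"ry":0,"rz":0,"gripper":0.08}]'; python3 f.py
python3 - <<'E'
from plant import observe, capture
import cv2, numpy as np
o=observe(); c=capture("top"); np.savez("t3.npz",**c)
cv2.imwrite("pics/t3.png",cv2.resize(c["color"][125:225,230:430,::-1],(800,400),interpolation=cv2.INTER_CUBIC))
E
```

```text
time_s: 6.55
tcp_pos: [589.9, 134.2, 17.6]
orientation: [-0.0, -0.03, 1.0, -0.0]
wrist_force: [-0.1, 0.7, 0.6]
width: 0.462
TCP fix -7.1 95.8 17.6 F fix -0.1 0.7 0.6 yaw err 0.01 w 40.2 t 6.55
```

View pics/t3.png

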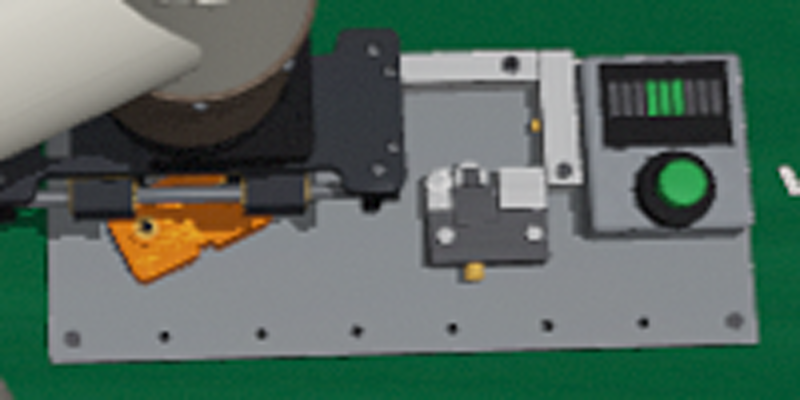

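The spacer looks unmoved in this picture: boss still at (146,227) and corner at (145,280). The wrist force also shows no contact, although the fingers should have swept through it. I'll check the side and wrist views before moving again.

```bash
python3 - <<'E'
from plant import observe, capture
import cv2, numpy as np
o=observe(); c=capture("side"); w=capture("wrist"); np.savez("s3.npz",**c)
a=cv2.resize(c["color"][130:270,190:390,::-1],(560,392),interpolation=cv2.INTER_CUBIC)
b=cv2.resize(w["color"][::-1,::-1,::-1][:,:],(560,420))
out=np.zeros((600,800,3),np.uint8); out[:300,:430]=cv2.resize(a,(430,300)); out[300:,:400]=cv2.resize(b,(400,300)); 
t=capture("top")["color"][:,:,::-1]; out[:300,430:]=cv2.resize(t[100:260,200:400],(370,300)); out[300:,400:]=cv2.resize(w["color"][::-1,::-1,::-1][220:420,60:330],(400,300))
cv2.imwrite("pics/m4.png",out); print(o["qpos"],o["time_s"])
E
python3 f.py
```

```text
[ 4.90860215e-01  5.12597876e-01 -2.44419526e-01  1.46062850e-04
 -8.13621635e-01 -2.00165082e+00] 6.6
TCP fix -7.4 95.7 17.6 F fix 0.2 0.2 0.1 yaw err 0.01 w 40.1 t 6.75
```

View pics/m4.png

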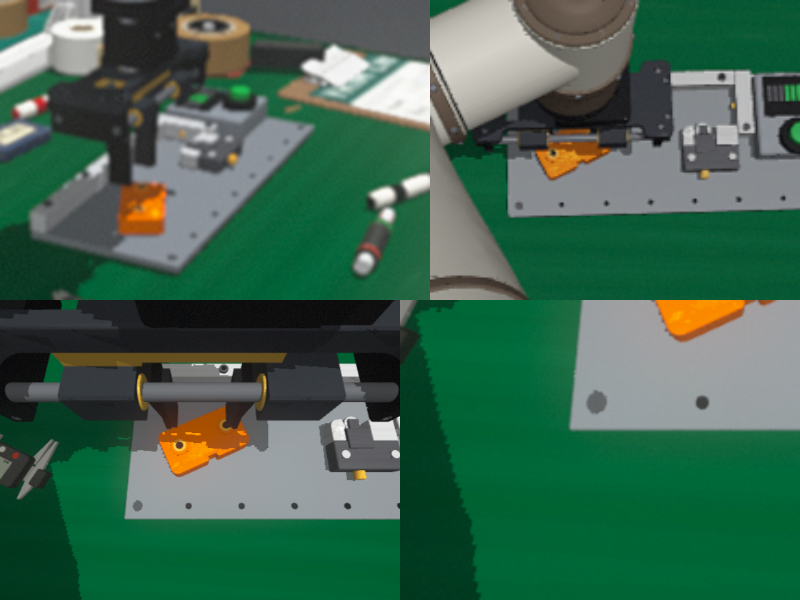

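The fingers now stand on the rail side of the spacer, with the spacer untouched. They must have passed over it, so the fingertips may be higher than reported. I'll check the fingertip height from the side view.

```bash
python3 - <<'E'
from h import *; from f import *
s=dict(np.load("s3.npz"))
cv2.imwrite("pics/s3c.png",cv2.resize(s["color"][170:250,220:320,::-1],(800,600)[:2] if 0 else (750,600),interpolation=cv2.INTER_CUBIC))
R_,t_=cv2.Rodrigues(s["rvec"])[0],s["tvec"]
K=np.array([[s["fx"],0,s["cx"]],[0,s["fy"],s["cy"]],[0,0,1]])
def prj(x,y,z):
    w=np.r_[O+x*ex+y*ey,z];q=K@(R_@w+t_);return ((q[:2]/q[2]-[220,170])*7.5+3.5).round(0)
for z in (18,26,34,42,50):
  print(z,"Lfinger front/back outer bottom",prj(-17,131,z),prj(2,131,z),"inner front",prj(-17,116,z))
E
```

```text
18 Lfinger front/back outer bottom [213. 491.] [152. 477.] inner front [238. 468.]
26 Lfinger front/back outer bottom [213. 465.] [151. 451.] inner front [238. 442.]
34 Lfinger front/back outer bottom [213. 439.] [151. 424.] inner front [238. 417.]
42 Lfinger front/back outer bottom [212. 412.] [151. 398.] inner front [238. 390.]
50 Lfinger front/back outer bottom [212. 386.] [150. 372.] inner front [238. 364.]
```

View pics/s3c.png

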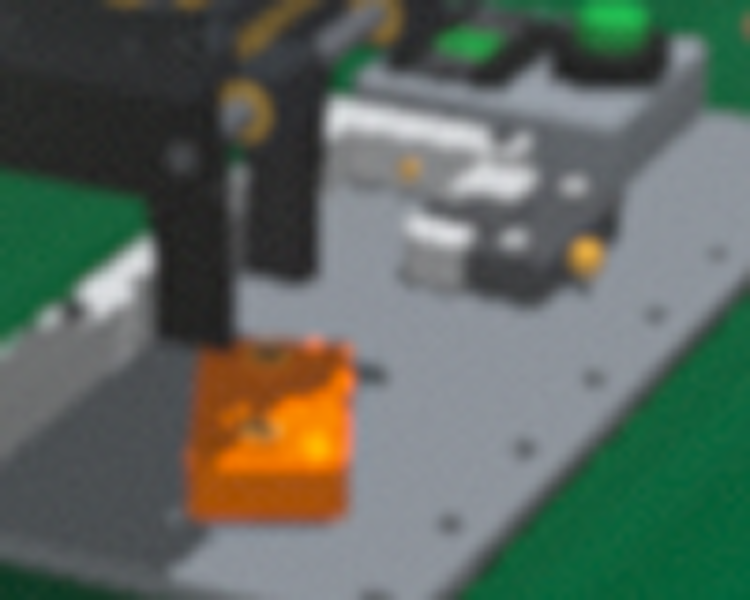

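The side view puts the fingertips around z≈55–61 while the state reports a TCP z of 17.6. The w2 wrist view agrees: an 87 mm gap at that pixel spacing puts the tips about 38 mm short of the TCP. So the real fingertips sit roughly 40 mm behind the reported TCP, which disagrees with the data sheet. I'll back off the way I came, lower by that amount and verify.

```bash
python3 -m handwheel '[{"x":0.04,"y":0,"z":0,"rx":0,"ry":0,"rz":0,"gripper":0.08},{"x":0.1,"y":0,"z":0,"rx":0,"ry":0,"rz":0,"gripper":0.08},{"x":0.16,"y":0,"z":0,"rx":0,"ry":0,"rz":0,"gripper":0.08},{"x":0.22,"y":0,"z":0,"rx":0,"ry":0,"rz":0,"gripper":0.08},{"x":0.26,"y":0,"z":0,"rx":0,"ry":0,"rz":0,"gripper":0.08},{"x":0.26,"y":0,"z":0.03,"rx":0,"ry":0,"rz":0,"gripper":0.08},{"x":0.26,"y":0,"z":0.06,"rx":0,"ry":0,"rz":0,"gripper":0.08},{"x":0.26,"y":0,"z":0.09,"rx":0,"ry":0,"rz":0,"gripper":0.08},{"x":0.26,"y":0,"z":0.12,"rx":0,"ry":0,"rz":0,"gripper":0.08},{"x":0.26,"y":0,"z":0.13,"rx":0,"ry":0,"rz":0,"gripper":0.08}]'; python3 f.py
python3 - <<'E'
from h import *; from f import *
from plant import capture
s=capture("side"); np.savez("s5.npz",**s)
i=s["color"][170:250,220:320,::-1]
R_,t_=cv2.Rodrigues(s["rvec"])[0],s["tvec"]
K=np.array([[s["fx"],0,s["cx"]],[0,s["fy"],s["cy"]],[0,0,1]])
def prj(x,y,z):
    w=np.r_[O+x*ex+y*ey,z];q=K@(R_@w+t_);return (q[:2]/q[2]).round(1)
for z in (12,18,24,30): print(z,prj(-81,131,z),prj(-81,116,z),prj(-62,131,z))
g=s["color"].max(2); u0=int(prj(-75,124,18)[0])
for u in range(u0-8,u0+10,2): print(u,g[200:256:2,u])
E
```

```text
time_s: 8.0
tcp_pos: [524.6, 130.0, -15.9]
orientation: [-0.001, -0.03, 1.0, -0.0]
wrist_force: [0.1, -0.8, 0.1]
width: 0.464
TCP fix -72.6 95.5 -15.9 F fix 0.0 -0.8 0.1 yaw err 0.0 w 40.4 t 8.0
12 [276.2 244.3] [279.3 241.1] [267.7 242.2]
18 [276.2 241.6] [279.4 238.5] [267.7 239.6]
24 [276.3 239. ] [279.4 235.9] [267.7 237. ]
30 [276.3 236.3] [279.5 233.2] [267.8 234.3]
267 [ 46  45  45  33  33  34  35  32  32  75 106 108 110  90  93  87  86  85
  83  80  81  80  81  79  77  76 102  99]
269 [54 44 43 39 34 31 38 35 32 37 50 52 60 61 63 64 56 56 70 82 81 81 81 80
 72 62 91 97]
271 [ 45  46  46  33  33  31  34  34  31  30  33  32  31  30  33  31  31  31
  52  80  82  81  81  81  74  65  86 103]
273 [42 42 45 37 34 35 40 43 33 33 34 31 34 31 31 32 32 30 42 76 81 81 81 80
 80 77 84 90]
275 [47 43 44 38 33 34 60 70 39 30 33 35 31 30 32 33 30 33 39 69 81 80 93 83
 81 81 81 67]
277 [43 46 44 38 32 35 49 56 38 32 34 31 32 34 31 30 32 30 32 62 80 82 91 84
 81 81 66 58]
279 [43 42 41 34 31 32 29 35 38 43 32 30 35 32 37 37 37 36 41 54 81 99 83 88
 85 71 70 81]
281 [ 45  54  87  76  74  53  38  36  39  45  42  38  38  46  70  75  76  75
  76  75  80  91 101 100  82  83  95  95]
283 [ 53  79 139 108  95  89  46  39  40  44  40  39  41  43  74  84  83  81
  94  84  87 116 103  77  91  96  94  96]
```

```bash
python3 -m handwheel '[{"x":0,"y":0,"z":0.012,"rx":0,"ry":0,"rz":0,"gripper":0.08},{"x":0,"y":0,"z":0.02,"rx":0,"ry":0,"rz":0,"gripper":0.08},{"x":-0.03,"y":0,"z":0.02,"rx":0,"ry":0,"rz":0,"gripper":0.08},{"x":-0.06,"y":0,"z":0.02,"rx":0,"ry":0,"rz":0,"gripper":0.08},{"x":-0.09,"y":0,"z":0.02,"rx":0,"ry":0,"rz":0,"gripper":0.08},{"x":-0.12,"y":0,"z":0.02,"rx":0,"ry":0,"rz":0,"gripper":0.08},{"x":-0.15,"y":0,"z":0.02,"rx":0,"ry":0,"rz":0,"gripper":0.08},{"x":-0.18,"y":0,"z":0.02,"rx":0,"ry":0,"rz":0,"gripper":0.08},{"x":-0.2,"y":0,"z":0.02,"rx":0,"ry":0,"rz":0,"gripper":0.08},{"x":-0.2,"y":0,"z":0.02,"rx":0,"ry":0,"rz":0,"gripper":0.08}]'; python3 f.py
cat > look.py <<'E'
import sys; from h import *; from f import *
from plant import capture,observe
o=observe();w=capture("wrist");np.savez(sys.argv[1]+".npz",pos=o["tcp_pos"],q=o["orientation"],**w)
t=capture("top")["color"][125:225,230:430,::-1]
out=np.vstack([cv2.resize(w["color"][::-1,::-1,::-1][120:420],(560,300)),cv2.resize(t,(560,280),interpolation=cv2.INTER_CUBIC)])
cv2.imwrite("pics/%s.png"%sys.argv[1],out)
# orange silhouette in wrist view, at z=30 plane
i=np.ascontiguousarray(w["color"][:,:,::-1]);m=cv2.inRange(cv2.cvtColor(i,cv2.COLOR_BGR2HSV),(5,180,70),(20,255,255))
k,l,s,c=cv2.connectedComponentsWithStats(m);b=1+np.argmax(s[1:,4])
cn=max(cv2.findContours((l==b).astype(np.uint8),0,1)[0],key=cv2.contourArea)[:,0]
P=np.array([(onz(w,p,30,o["tcp_pos"],o["orientation"])[:2]-O)@np.c_[ex,ey] for p in cn])
r=cv2.minAreaRect(P.astype(np.float32));print("orange fix x %.1f..%.1f y %.1f..%.1f"%(*np.percentile(P[:,0],[0,100]),*np.percentile(P[:,1],[0,100])),r)
E
python3 look.py L6
```

```text
time_s: 9.3
tcp_pos: [575.2, 133.3, -20.0]
orientation: [0.0, -0.03, 1.0, 0.0]
wrist_force: [-0.2, -0.2, 0.1]
width: 0.461
TCP fix -21.8 95.7 -20.0 F fix -0.2 -0.2 0.1 yaw err 0.0 w 40.1 t 9.3
orange fix x 4.6..25.0 y 63.1..123.5 ((14.824601173400879, 93.26850891113281), (60.416900634765625, 20.363739013671875), 89.95999908447266)
```

```bash
python3 -m handwheel '[{"x":-0.015,"y":0,"z":0,"rx":0,"ry":0,"rz":0,"gripper":0.08},{"x":-0.03,"y":0,"z":0,"rx":0,"ry":0,"rz":0,"gripper":0.08},{"x":-0.045,"y":0,"z":0,"rx":0,"ry":0,"rz":0,"gripper":0.08},{"x":-0.055,"y":0,"z":0,"rx":0,"ry":0,"rz":0,"gripper":0.08},{"x":-0.06,"y":0,"z":0,"rx":0,"ry":0,"rz":0,"gripper":0.08},{"x":-0.065,"y":0,"z":0,"rx":0,"ry":0,"rz":0,"gripper":0.08},{"x":-0.068,"y":0,"z":0,"rx":0,"ry":0,"rz":0,"gripper":0.08},{"x":-0.071,"y":0,"z":0,"rx":0,"ry":0,"rz":0,"gripper":0.08},{"x":-0.074,"y":0,"z":0,"rx":0,"ry":0,"rz":0,"gripper":0.08},{"x":-0.074,"y":0,"z":0,"rx":0,"ry":0,"rz":0,"gripper":0.08}]'; python3 f.py;python3 look.py L7
```

```text
time_s: 10.65
tcp_pos: [591.3, 134.1, -20.1]
orientation: [-0.002, -0.03, 1.0, -0.0]
wrist_force: [-5.1, 1.6, 4.1]
width: 0.459
TCP fix -5.7 95.6 -20.1 F fix -5.0 1.9 4.1 yaw err -0.01 w 39.9 t 10.65
orange fix x 20.8..41.1 y 61.1..123.6 ((30.98900604248047, 92.36797332763672), (62.495018005371094, 20.2770938873291), 89.98253631591797)
```

View pics/L7.png

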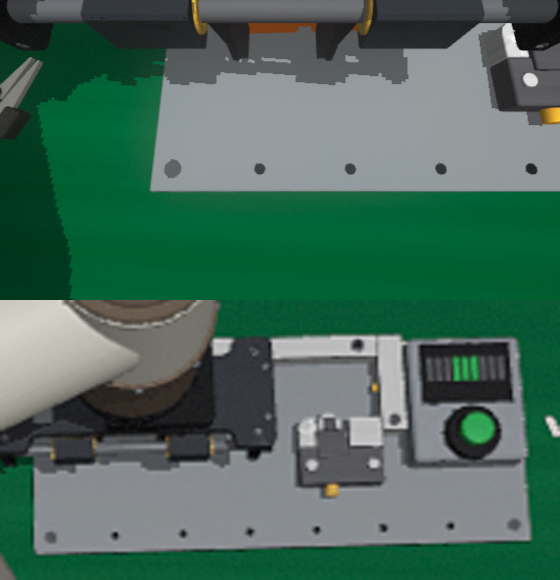

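The spacer is no longer visible left of the fingers, and only a strip shows at the rail. The wrist reads about 5 N in −x, so it is against the rail. I'll press a little more, retract along the plate, and shift left past its end with the fingers closed.

```bash
python3 -m handwheel '[{"x":-0.012,"y":0,"z":0,"rx":0,"ry":0,"rz":0,"gripper":0.08},{"x":-0.012,"y":0,"z":0,"rx":0,"ry":0,"rz":0,"gripper":0.08},{"x":0.03,"y":0,"z":0,"rx":0,"ry":0,"rz":0,"gripper":0.08},{"x":0.09,"y":0,"z":0,"rx":0,"ry":0,"rz":0,"gripper":0.5},{"x":0.147,"y":0,"z":0,"rx":0,"ry":0,"rz":0,"gripper":1},{"x":0.147,"y":0.06,"z":0,"rx":0,"ry":0,"rz":0,"gripper":1},{"x":0.147,"y":0.12,"z":0,"rx":0,"ry":0,"rz":0,"gripper":1},{"x":0.147,"y":0.18,"z":0,"rx":0,"ry":0,"rz":0,"gripper":1},{"x":0.147,"y":0.225,"z":0,"rx":0,"ry":0,"rz":0,"gripper":1},{"x":0.147,"y":0.24,"z":0,"rx":0,"ry":0,"rz":0,"gripper":1}]'; python3 f.py
cat > sp.py <<'E'
from h import *; from f import *
from plant import capture
for n in ("top","side"):
    c=capture(n);cv2.imwrite("pics/last_%s.png"%n,c["color"][:,:,::-1])
    i=np.ascontiguousarray(c["color"][:,:,::-1]);m=cv2.inRange(cv2.cvtColor(i,cv2.COLOR_BGR2HSV),(4,190,80),(20,255,255))
    lo,hi=((120,220),(240,430)) if n=="top" else ((160,260),(215,340))
    M=np.zeros_like(m);M[lo[0]:lo[1],hi[0]:hi[1]]=m[lo[0]:lo[1],hi[0]:hi[1]]
    k,l,s,_=cv2.connectedComponentsWithStats(M);b=1+np.argmax(s[1:,4])
    cn=max(cv2.findContours((l==b).astype(np.uint8),0,1)[0],key=cv2.contourArea)[:,0]
    P=np.array([(onz(c,p,30)[:2]-O)@np.c_[ex,ey] for p in cn])
    print(n,"area",s[b,4],"x %.1f..%.1f y %.1f..%.1f"%(P[:,0].min(),P[:,0].max(),P[:,1].min(),P[:,1].max()),cv2.minAreaRect(P.astype(np.float32)))
E
python3 sp.py
```

```text
time_s: 12.0
tcp_pos: [553.0, 193.2, -20.0]
orientation: [0.0, -0.031, 1.0, 0.0]
wrist_force: [-0.7, -0.1, -0.3]
width: 0.004
TCP fix -40.4 156.9 -20.0 F fix -0.8 -0.0 -0.3 yaw err 0.08 w 0.3 t 12.0
top area 373 x 3.9..49.6 y 45.0..108.2 ((27.188737869262695, 76.65818786621094), (62.604618072509766, 45.36537170410156), 88.46698760986328)
side area 31 x -9.2..28.6 y 142.2..149.2 ((9.724578857421875, 145.96923828125), (6.753931522369385, 37.76350402832031), 88.50999450683594)
```

```bash
python3 -m handwheel '[{"x":-0.06,"y":0,"z":0,"rx":0,"ry":0,"rz":0,"gripper":1},{"x":-0.14,"y":0,"z":0,"rx":0,"ry":0,"rz":0,"gripper":1},{"x":-0.22,"y":0,"z":0,"rx":0,"ry":0,"rz":0,"gripper":1},{"x":-0.27,"y":0,"z":0,"rx":0,"ry":0,"rz":0,"gripper":1},{"x":-0.27,"y":-0.03,"z":0,"rx":0,"ry":0,"rz":0,"gripper":1},{"x":-0.27,"y":-0.06,"z":0,"rx":0,"ry":0,"rz":0,"gripper":1},{"x":-0.27,"y":-0.1,"z":0,"rx":0,"ry":0,"rz":0,"gripper":1},{"x":-0.27,"y":-0.15,"z":0,"rx":0,"ry":0,"rz":0,"gripper":1},{"x":-0.27,"y":-0.2,"z":0,"rx":0,"ry":0,"rz":0,"gripper":1},{"x":-0.27,"y":-0.23,"z":0,"rx":0,"ry":0,"rz":0,"gripper":1}]'; python3 f.py; python3 sp.py
```

```text
time_s: 13.35
tcp_pos: [623.8, 137.7, -19.8]
orientation: [0.0, -0.03, 1.0, 0.0]
wrist_force: [-0.8, 0.7, 0.0]
width: 0.007
TCP fix 26.9 97.3 -19.8 F fix -0.8 0.7 0.0 yaw err -0.03 w 0.6 t 13.35
top area 163 x 2.5..15.9 y 12.7..85.8 ((9.17879581451416, 49.26213073730469), (12.87105655670166, 73.12519073486328), 0.4648837447166443)
side area 281 x -7.8..43.4 y 14.7..115.4 ((7.623003005981445, 60.31330108642578), (38.48878860473633, 105.85758209228516), 25.320554733276367)
```

```bash
python3 -m handwheel '[{"x":0,"y":-0.02,"z":0,"rx":0,"ry":0,"rz":0,"gripper":1},{"x":0,"y":-0.04,"z":0,"rx":0,"ry":0,"rz":0,"gripper":1},{"x":-0.002,"y":-0.06,"z":0,"rx":0,"ry":0,"rz":0,"gripper":1},{"x":-0.004,"y":-0.08,"z":0,"rx":0,"ry":0,"rz":0,"gripper":1},{"x":-0.006,"y":-0.1,"z":0,"rx":0,"ry":0,"rz":0,"gripper":1},{"x":-0.008,"y":-0.12,"z":0,"rx":0,"ry":0,"rz":0,"gripper":1},{"x":-0.008,"y":-0.135,"z":0,"rx":0,"ry":0,"rz":0,"gripper":1},{"x":-0.008,"y":-0.145,"z":0,"rx":0,"ry":0,"rz":0,"gripper":1},{"x":-0.008,"y":-0.15,"z":0,"rx":0,"ry":0,"rz":0,"gripper":1},{"x":-0.008,"y":-0.15,"z":0,"rx":0,"ry":0,"rz":0,"gripper":1}]'; python3 f.py; python3 sp.py
```

```text
time_s: 14.7
tcp_pos: [628.2, 101.2, -19.9]
orientation: [0.0, -0.03, 1.0, -0.0]
wrist_force: [0.2, 0.9, -1.1]
width: 0.003
TCP fix 29.1 60.6 -19.9 F fix 0.2 0.8 -1.1 yaw err 0.02 w 0.2 t 14.7
top area 184 x 4.1..18.0 y -27.1..50.5 ((11.374478340148926, 11.715375900268555), (77.2309341430664, 12.906289100646973), 88.51226806640625)
side area 265 x -6.2..44.1 y -21.1..80.3 ((9.120694160461426, 23.901416778564453), (39.08760070800781, 106.29862976074219), 24.567352294921875)
```

```bash
python3 -m handwheel '[{"x":0,"y":-0.02,"z":0,"rx":0,"ry":0,"rz":0,"gripper":1},{"x":0,"y":-0.04,"z":0,"rx":0,"ry":0,"rz":0,"gripper":1},{"x":0,"y":-0.06,"z":0,"rx":0,"ry":0,"rz":0,"gripper":1},{"x":0,"y":-0.08,"z":0,"rx":0,"ry":0,"rz":0,"gripper":1},{"x":0,"y":-0.1,"z":0,"rx":0,"ry":0,"rz":0,"gripper":1},{"x":0,"y":-0.12,"z":0,"rx":0,"ry":0,"rz":0,"gripper":1},{"x":0,"y":-0.14,"z":0,"rx":0,"ry":0,"rz":0,"gripper":1},{"x":0,"y":-0.16,"z":0,"rx":0,"ry":0,"rz":0,"gripper":1},{"x":0,"y":-0.18,"z":0,"rx":0,"ry":0,"rz":0,"gripper":1},{"x":0,"y":-0.18,"z":0,"rx":0,"ry":0,"rz":0,"gripper":1}]'; python3 f.py; python3 sp.py
```

```text
time_s: 16.05
tcp_pos: [630.7, 55.5, -19.9]
orientation: [-0.0, -0.03, 1.0, -0.0]
wrist_force: [1.2, 0.5, 0.4]
width: 0.008
TCP fix 28.9 14.8 -19.9 F fix 1.3 0.4 0.4 yaw err -0.01 w 0.7 t 16.05
top area 173 x 3.5..18.1 y -71.0..6.7 ((10.664306640625, -32.17692184448242), (14.46088695526123, 77.75345611572266), 0.3067493736743927)
side area 214 x -6.2..44.4 y -67.3..36.3 ((13.490985870361328, -16.281898498535156), (37.78771209716797, 110.89750671386719), 15.262479782104492)
```

```bash
python3 -m handwheel '[{"x":0,"y":-0.015,"z":0,"rx":0,"ry":0,"rz":0,"gripper":1},{"x":0,"y":-0.03,"z":0,"rx":0,"ry":0,"rz":0,"gripper":1},{"x":0,"y":-0.042,"z":0,"rx":0,"ry":0,"rz":0,"gripper":1},{"x":0,"y":-0.054,"z":0,"rx":0,"ry":0,"rz":0,"gripper":1},{"x":0,"y":-0.062,"z":0,"rx":0,"ry":0,"rz":0,"gripper":1},{"x":0,"y":-0.068,"z":0,"rx":0,"ry":0,"rz":0,"gripper":1},{"x":0,"y":-0.074,"z":0,"rx":0,"ry":0,"rz":0,"gripper":1},{"x":0,"y":-0.078,"z":0,"rx":0,"ry":0,"rz":0,"gripper":1},{"x":0,"y":-0.082,"z":0,"rx":0,"ry":0,"rz":0,"gripper":1},{"x":0,"y":-0.082,"z":0,"rx":0,"ry":0,"rz":0,"gripper":1}]'; python3 f.py; python3 sp.py
```

```text
time_s: 17.4
tcp_pos: [631.5, 38.0, -20.1]
orientation: [-0.0, -0.03, 1.0, 0.001]
wrist_force: [-3.4, 9.6, 0.9]
width: 0.007
TCP fix 28.7 -2.7 -20.1 F fix -2.8 9.8 0.9 yaw err 0.01 w 0.6 t 17.4
top area 153 x 2.9..17.5 y -89.8..-10.3 ((10.126689910888672, -50.07611083984375), (14.482782363891602, 79.56867980957031), 0.25324103236198425)
side area 189 x -6.3..44.0 y -83.7..19.2 ((7.93583869934082, -35.048622131347656), (36.06017303466797, 108.79286193847656), 23.28122901916504)
```

```bash
python3 -m handwheel '[{"x":0,"y":0.04,"z":0,"rx":0,"ry":0,"rz":0,"gripper":1},{"x":0,"y":0.1,"z":0,"rx":0,"ry":0,"rz":0,"gripper":1},{"x":0,"y":0.1,"z":-0.12,"rx":0,"ry":0,"rz":0,"gripper":1},{"x":0,"y":0.05,"z":-0.3,"rx":0,"ry":0,"rz":0,"gripper":1},{"x":-0.06,"y":0,"z":-0.45,"rx":0,"ry":0,"rz":0,"gripper":1},{"x":-0.14,"y":-0.1,"z":-0.55,"rx":0,"ry":0,"rz":0,"gripper":1},{"x":-0.22,"y":-0.2,"z":-0.6,"rx":0,"ry":0,"rz":0,"gripper":1},{"x":-0.28,"y":-0.28,"z":-0.6,"rx":0,"ry":0,"rz":0,"gripper":1},{"x":-0.32,"y":-0.32,"z":-0.6,"rx":0,"ry":0,"rz":0,"gripper":1},{"x":-0.32,"y":-0.32,"z":-0.6,"rx":0,"ry":0,"rz":0,"gripper":1}]'; python3 f.py; python3 - <<'E'
from h import *; from f import *
from plant import capture,observe
o=observe();w=capture("wrist");np.savez("w8.npz",pos=o["tcp_pos"],q=o["orientation"],**w)
i=np.ascontiguousarray(w["color"][::-1,::-1,::-1])
cv2.imwrite("pics/w8.png",cv2.resize(i[230:420,150:430],(800,543),interpolation=cv2.INTER_CUBIC))
hsv=cv2.cvtColor(i,cv2.COLOR_BGR2HSV)
F=lambda p,z:(onz(w,(559-p[0],419-p[1]),z,o["tcp_pos"],o["orientation"])[:2]-O)@np.c_[ex,ey]
g=cv2.inRange(hsv,(50,180,100),(70,255,255)); k,l,s,ce=cv2.connectedComponentsWithStats(g)
for j in range(1,k):
    if s[j,4]>150: print("green",s[j],F(ce[j],59).round(1))
E
```

```text
time_s: 18.75
tcp_pos: [716.7, -39.3, 129.3]
orientation: [-0.0, -0.03, 1.0, -0.0]
wrist_force: [0.8, -0.6, 0.8]
width: 0.005
TCP fix 109.1 -85.0 129.3 F fix 0.8 -0.6 0.8 yaw err -0.03 w 0.4 t 18.75
green [352 342  27  30 620] [ -15.1 -152.7]
```

View pics/w8.png

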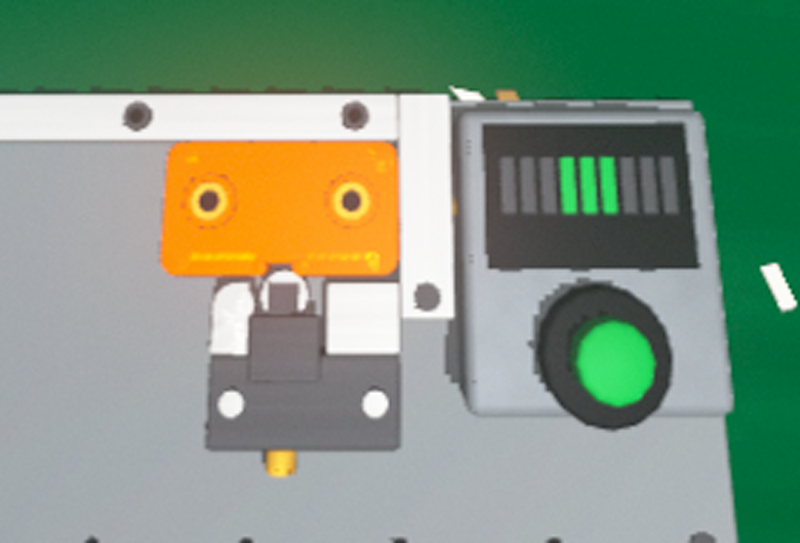

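The picture shows the spacer home: right end against the stop at x≈400, plain side against the rail, roller in the notch at (283,288). The button is at (616,362), which is fixture (−15,−153), and stands well clear of its collar. On to the button.

```bash
python3 -m handwheel '[{"x":0.06,"y":-0.03,"z":0,"rx":0,"ry":0,"rz":0,"gripper":1},{"x":0.15,"y":-0.08,"z":0,"rx":0,"ry":0,"rz":0,"gripper":1},{"x":0.25,"y":-0.14,"z":0.04,"rx":0,"ry":0,"rz":0,"gripper":1},{"x":0.35,"y":-0.2,"z":0.1,"rx":0,"ry":0,"rz":0,"gripper":1},{"x":0.44,"y":-0.25,"z":0.17,"rx":0,"ry":0,"rz":0,"gripper":1},{"x":0.49,"y":-0.272,"z":0.24,"rx":0,"ry":0,"rz":0,"gripper":1},{"x":0.496,"y":-0.272,"z":0.3,"rx":0,"ry":0,"rz":0,"gripper":1},{"x":0.496,"y":-0.272,"z":0.35,"rx":0,"ry":0,"rz":0,"gripper":1},{"x":0.496,"y":-0.272,"z":0.38,"rx":0,"ry":0,"rz":0,"gripper":1},{"x":0.496,"y":-0.272,"z":0.385,"rx":0,"ry":0,"rz":0,"gripper":1}]'; python3 f.py
```

```text
time_s: 20.05
tcp_pos: [597.1, -114.1, 33.2]
orientation: [-0.0, -0.03, 1.0, -0.0]
wrist_force: [0.8, 0.1, -0.4]
width: 0.006
TCP fix -14.7 -152.5 33.2 F fix 0.8 0.1 -0.4 yaw err 0.04 w 0.5 t 20.05
```

```bash
python3 -m handwheel '[{"x":0,"y":0,"z":0.01,"rx":0,"ry":0,"rz":0,"gripper":1},{"x":0,"y":0,"z":0.02,"rx":0,"ry":0,"rz":0,"gripper":1},{"x":0,"y":0,"z":0.03,"rx":0,"ry":0,"rz":0,"gripper":1},{"x":0,"y":0,"z":0.04,"rx":0,"ry":0,"rz":0,"gripper":1},{"x":0,"y":0,"z":0.048,"rx":0,"ry":0,"rz":0,"gripper":1},{"x":0,"y":0,"z":0.054,"rx":0,"ry":0,"rz":0,"gripper":1},{"x":0,"y":0,"z":0.06,"rx":0,"ry":0,"rz":0,"gripper":1},{"x":0,"y":0,"z":0.064,"rx":0,"ry":0,"rz":0,"gripper":1},{"x":0,"y":0,"z":0.064,"rx":0,"ry":0,"rz":0,"gripper":1},{"x":0,"y":0,"z":0.064,"rx":0,"ry":0,"rz":0,"gripper":1}]'; python3 f.py
```

```text
time_s: 21.3
tcp_pos: [596.9, -114.4, 18.0]
orientation: [0.0, -0.03, 1.0, -0.0]
wrist_force: [-1.5, 0.6, 3.1]
width: 0.005
TCP fix -14.9 -152.8 18.0 F fix -1.5 0.7 3.1 yaw err 0.02 w 0.5 t 21.3
```

```bash
python3 -m handwheel '[{"x":0,"y":0,"z":0.004,"rx":0,"ry":0,"rz":0,"gripper":1},{"x":0,"y":0,"z":0.008,"rx":0,"ry":0,"rz":0,"gripper":1},{"x":0,"y":0,"z":0.012,"rx":0,"ry":0,"rz":0,"gripper":1},{"x":0,"y":0,"z":0.016,"rx":0,"ry":0,"rz":0,"gripper":1},{"x":0,"y":0,"z":0.02,"rx":0,"ry":0,"rz":0,"gripper":1},{"x":0,"y":0,"z":0.024,"rx":0,"ry":0,"rz":0,"gripper":1},{"x":0,"y":0,"z":0.028,"rx":0,"ry":0,"rz":0,"gripper":1},{"x":0,"y":0,"z":0.028,"rx":0,"ry":0,"rz":0,"gripper":1},{"x":0,"y":0,"z":0.028,"rx":0,"ry":0,"rz":0,"gripper":1},{"x":0,"y":0,"z":0.028,"rx":0,"ry":0,"rz":0,"gripper":1}]'; python3 f.py
```

```text
time_s: 22.55
tcp_pos: [597.2, -114.5, 16.7]
orientation: [0.001, -0.031, 1.0, -0.001]
wrist_force: [-11.7, 4.2, 30.1]
width: 0.004
TCP fix -14.7 -152.9 16.7 F fix -11.4 4.9 30.1 yaw err 0.13 w 0.4 t 22.55
```

30 N means the button has bottomed out. First contact came near z≈22 and bottom near 17, which fits 5 mm of travel. I'll release straight up.

```bash
python3 -m handwheel '[{"x":0,"y":0,"z":-0.02,"rx":0,"ry":0,"rz":0,"gripper":1},{"x":0,"y":0,"z":-0.05,"rx":0,"ry":0,"rz":0,"gripper":1},{"x":0,"y":0,"z":-0.12,"rx":0,"ry":0,"rz":0,"gripper":1},{"x":0,"y":0,"z":-0.24,"rx":0,"ry":0,"rz":0,"gripper":1},{"x":-0.08,"y":0.05,"z":-0.36,"rx":0,"ry":0,"rz":0,"gripper":1},{"x":-0.2,"y":0.1,"z":-0.46,"rx":0,"ry":0,"rz":0,"gripper":1},{"x":-0.32,"y":0.15,"z":-0.5,"rx":0,"ry":0,"rz":0,"gripper":1},{"x":-0.44,"y":0.2,"z":-0.5,"rx":0,"ry":0,"rz":0,"gripper":1},{"x":-0.5,"y":0.22,"z":-0.5,"rx":0,"ry":0,"rz":0,"gripper":1},{"x":-0.5,"y":0.22,"z":-0.5,"rx":0,"ry":0,"rz":0,"gripper":1}]'; python3 f.py; python3 - <<'E'
from h import *; from f import *
from plant import capture,observe
o=observe();w=capture("wrist")
i=np.ascontiguousarray(w["color"][::-1,::-1,::-1])
a=cv2.resize(i[200:420],(560,220));t=capture("top")["color"][:,:,::-1]
cv2.imwrite("pics/w9.png",np.vstack([cv2.resize(i[230:420,150:430],(500,339),interpolation=cv2.INTER_CUBIC),cv2.resize(t[100:340,60:460],(500,260))]))
F=lambda p,z:(onz(w,(559-p[0],419-p[1]),z,o["tcp_pos"],o["orientation"])[:2]-O)@np.c_[ex,ey]
hsv=cv2.cvtColor(i,cv2.COLOR_BGR2HSV)
m=cv2.inRange(hsv,(4,190,120),(20,255,255));k,l,s,_=cv2.connectedComponentsWithStats(m);b=1+np.argmax(s[1:,4])
cn=max(cv2.findContours((l==b).astype(np.uint8),0,1)[0],key=cv2.contourArea)[:,0]
P=np.array([F(p,30) for p in cn]);print(P.min(0),P.max(0),cv2.minAreaRect(P.astype(np.float32)))
g=cv2.inRange(hsv,(50,180,100),(70,255,255)); k,l,s,ce=cv2.connectedComponentsWithStats(g)
for j in range(1,k):
    if s[j,4]>150: print("green",s[j],F(ce[j],59).round(1))
E
```

```text
time_s: 23.8
tcp_pos: [719.0, -51.4, 135.1]
orientation: [-0.0, -0.03, 1.0, 0.0]
wrist_force: [0.4, -0.7, 0.3]
width: 0.004
TCP fix 110.7 -97.2 135.1 F fix 0.4 -0.7 0.3 yaw err 0.05 w 0.3 t 23.8
[  7.46384366 -89.84404263] [ 48.86855276 -11.2056343 ] ((28.168380737304688, -50.52833557128906), (41.3763427734375, 78.63623046875), 0.026150044053792953)
green [336 343  27  30 594] [ -15.2 -152.6]
```

View pics/w9.png

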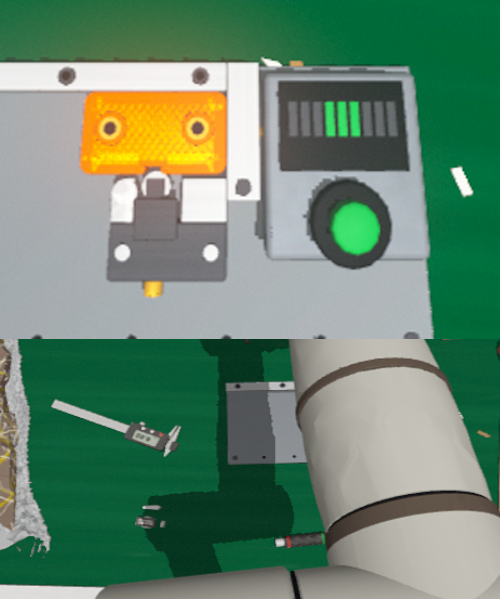

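The spacer is still home: centre at (28.2, −50.5) against (28, −50), angle 0.03°, flush with the rail at (155,93) and the stop at x≈226. The button has sprung back, and the caliper, counter and visible part of the plug gauge look undisturbed. Handing in.

```bash
python3 -c "
from plant import finish_job
print(finish_job())"
```

```text
the job is handed in; nothing more can be done
None
```

I handed the job in at about 24 s of the 48 s allowed, and my last checks showed the spacer home and the button released; no verdict was reported.

**What I did**
- **Spacer to the rail:** I pushed it square with two fingertips 40 mm apart until the wrist read about 5 N. Its centre was then about 85 mm along the rail, still well left of the pocket.
- **Into the pocket:** I slid it along with the closed fingers past the roller, until they met about 10 N at the end stop. It was never lifted.
- **Button:** I pressed it until it bottomed at 30 N, then let it spring back and moved the arm clear.

**Last checks**
- The wrist camera put the spacer centre at (28.2, −50.5) mm against a home point of (28, −50), with an angle of about 0.03°. The roller sits in the notch.
- The wrist force was near zero with the arm clear.

**What disagreed or stayed uncertain**
- **Fingertip position:** the real fingertips sit roughly 38–40 mm behind the reported TCP, not at it as the data sheet says. My first push therefore passed over the spacer without touching it. I found the offset in the camera pictures and corrected for it.
- **Button travel:** I judged full travel from the force and height only. The gauge screen showed no visible change afterwards.
- **Bystanders:** the arm hid the marker and part of the plug gauge in the final top view, so I did not re-measure those two. No move went near them.

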